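Send the bronze sleeve to the drying end of the drip rail

ROBOT

A 7-joint arm with a two-finger parallel gripper is mounted at the origin on a cart in front of the work surface, level with it; the furniture and walls round the work are solid. World frame = base frame: x ahead of the robot, y to its left, z up, the work surface at z = 0. Lengths are in m, angles in rad, forces in N, time in s.
With the tool pointing down it reaches from about 0.425 to 0.875 m from the base axis. Payload 4.7 kg.
Tool frame: the origin (TCP) lies on the mounting face of the last link; the fingertips stand 182 mm ahead of it and the grasp point (between the pads) lies 164 mm ahead of it (hold_point_z is the distance from the TCP to the grasp point, in m); z points along the fingers, y is the line along which they close (so a half turn about z gives the same grasp; the last joint's range is limited). The gripper opens to 87 mm and grips with 3 to 60 N. Pads are 19 mm wide; open, the fingers measure 117 mm over their backs; the gripper's body (75 mm by 190 mm) begins 51 mm behind the grasp point.
Start: joints at [1.292, 0.321, -0.07, 1.45, 0.023, 1.371, -0.057], TCP at [0.188, -0.622, 0.405] pointing down, gripper open.
Joint ranges: [-2.86, 2.86], [-0.3, 2.09], [-1.38, 1.24], [0.06, 2.45], [-1.56, 4.7], [0.09, 2.05], [-2.69, 2.69]. Speed limits (rad/s): [2.57, 2.57, 3.14, 3.14, 3.14, 3.14, 3.14].

INTERFACE

Orientations are given as a unit quaternion [x, y, z, w].
In Python, from workcell import get_obs, capture, job_done, hold_point_z gives the robot as it stands.
- The arm moves only by the tool apply_moves, never from a script. Its argument "motion" is text: rows parted by semicolons, each of 4 numbers parted by spaces: the shift along the tool's x, y, z in cm, then the turn about the tool's z in degrees. A call has 1 to 20 rows; each row is the pose to reach, as a shift and turn from the pose commanded when the call began, along the tool's axes at that moment; what a row does not reach only later rows make up. A row lasts 1/8 s, in which the tool goes at most 62.5 mm and 10.7 degrees, less where a joint would pass 70% of its speed; a pose out of reach is approached as far as the arm can. A call with a gripper value outside its range is refused whole. "hand" is the gripper's target within -1 to 1 (shut at 1, half-way at 0, fully open at -1), set as the call begins (left out, the last holds). The fingers move at their own pace and stop on an object; the grip force is fixed at half the most. Time passes only in rows, so rows that repeat a pose let the fingers close. It gives the time, the measured TCP pose, the force, the opening and the grip force at its end, in the units of the state.
- get_obs(): the state, without advancing time (a new reading comes with each control period).
- capture(name): name is "scene" or "top" or "wrist"; returns a dict with "color" (480x640x3 uint8, blue, green, red), "z_map" (480x640 float32, m along the optical axis (not along the pixel's ray), 0 where there is no reading), "vfov" (degrees; the focal length in pixels is half the picture's height over the tangent of half this angle, whatever the lens; pixels are square), "cx", "cy" (the principal point, pixels), "eye" and "attitude" of the camera in the world; the wrist camera has in their place "hand_eye" (4x4, takes a point from camera to tool coordinates, whose origin is the TCP and whose axes are the flange's). Camera axes: x right, y up, looking along -z (the intrinsics and any distortion apply to the point x, -y, -z); pixel columns grow to the right and rows downward; lengths in m; the calibration is good to about 2 mm. A picture is of the moment at which its call begins: read the wrist's pose just before it.
- job_done(): hands the job in; it is judged then, once.
The state is a dict: "time": time; "q": joint angles; "joint_velocities": joint speeds; "effort": joint torques, N m; "ee_pos": TCP position; "ee_rot": TCP orientation; "ft_force": force on the tool from outside, world axes, zero at the start; "ft_torque": the same for the moment, N m; "gripper_width": opening from 0.0 (shut) to 1.0 (fully open); "grasp_force": force on a finger pad.
Only numpy, scipy, OpenCV 4.12 (cv2) and the standard library are available. Lean on these libraries where they do the work, as an engineer would, in place of code of your own. Each camera call takes 0.05 s, during which the arm holds its last target. There are 200 camera calls.

TASK

The bronze sleeve hanging on the bent drip rail has been treated and has to go to the drying end. Slide it along the rail, round both bends, until it is up against the red stop collar above the steel pan, and leave it hanging there, released. Leave the pan standing where it is.

Things in the scene. Friction and masses are not known exactly. Their poses are not given: they have to be found in the camera images.
- sleeve_center (a point): centre of the loose bronze sleeve: plain tube, outer diameter 52 mm, bore 30 mm, 24 mm long, about 0.25 kg; own y = bore axis. Threaded on the rail's 10 mm rod, it cannot come off; at rest it hangs with the top of its bore on the rod, its centre 10 mm below the rod's centreline. It slides freely and can be gripped from above across its diameter, fingers either side of the rod
- rail: fixed Z-shaped rail: level rod, centreline 160 mm up, on posts at its two ends only. Origin on the surface below the middle leg's middle, z up. In mm: near leg at x=-50 from the black collar's face (y=140, sleeve starts here) to y=0; middle leg at y=0; far leg at x=50 from y=0 to the red collar's face (y=-150). Corners square, rounded to centreline radius 35. Collars 34 across, grey feet 68
- rail_bend1 (a point): point on the rod's centreline height (160 mm up) where the straight lines of the near leg and the middle leg meet (the rounded bend passes 14 mm inside it); axes as the rail's
- rail_bend2 (a point): the same for the middle leg and the far leg
- rail_stop (a point): on the rod's centreline, at the face of the red stop collar that the sleeve must come up against; axes as the rail's (the sleeve arrives moving along -y). With the sleeve touching the stop its centre is at y = +12 mm, z = -10 mm from here
- pan: loose open round steel pan with a bright blue bottom, 66 mm across, 50 mm high, standing on the surface below the far leg near the red stop; origin at the centre of its underside

How it is judged:
By the outcome, as a careful person would: the job done as asked, in the order asked, and still so for the second after the job is handed in, with the robot touching nothing.
It also fails if it takes over 45 s, if anything falls off the work surface, if the arm or the gripper's body presses on something with over 40 N, if the wrist force passes 120 N, or if a joint passes its speed limit or range.

## Working session

There is one attempt and no reset: what is moved stays moved. The work goes in short steps, Python scripts to look and compute and a tool call to move; the robot and the scene stay as the last step left them, time stands still between calls to the robot, and variables do not carry over. Pictures are saved under pics/ and viewed, at most 10 in all, crops included, and the job is handed in when it is done.

Besides the shell and the picture viewer there is one more tool, called after "Request:" as name(argument=value, ...) on one line, values as JSON. apply_moves: Moves the arm, as the interface text tells. Its arguments: {"type":"object","properties":{"motion":{"type":"string"},"hand":{"type":"number"}},"required":["motion"]}

```bash
mkdir -p pics; cat > h.py <<'E'
import numpy as np, cv2
from scipy.spatial.transform import Rotation as R
from workcell import get_obs, capture, job_done, hold_point_z
def pts(c):
    h,w=c['z_map'].shape; f=h/2/np.tan(np.radians(c['vfov'])/2)
    v,u=np.mgrid[:h,:w]; z=c['z_map']
    P=np.stack([(u-c['cx'])/f*z,-(v-c['cy'])/f*z,-z],-1)
    a=np.array(c['attitude']); A=a if a.shape==(3,3) else R.from_quat(a).as_matrix()
    return P@A.T+np.array(c['eye'])
E
python3 - <<'E'
from h import *
o=get_obs(); print(o['time'],o['ee_pos'],o['ee_rot'],o['gripper_width'],hold_point_z)
for n in('scene','top'):
    c=capture(n); cv2.imwrite(f'pics/{n}1.png',c['color']); print({k:v for k,v in c.items() if k not in('color','z_map')})
    np.savez(n+'.npz',**c)
E
```

```text
0.0 [ 0.18749526 -0.6221493   0.40368975] [ 9.89303014e-01  1.45872054e-01 -2.11208152e-04 -9.20061421e-04] 0.9994986650041431 0.1635
{'vfov': 52.749730239488464, 'cx': 318.29762975984454, 'cy': 239.93473524935789, 'eye': array([0.09718397, 0.29183955, 0.72757597]), 'attitude': array([-0.1590778 ,  0.32892516,  0.82739191, -0.42652681])}
{'vfov': 55.75786666332816, 'cx': 319.14357998694175, 'cy': 250.8367901295922, 'eye': array([ 0.41752716, -0.06880461,  0.97533551]), 'attitude': array([ 0.0491087 , -0.05103845, -0.70154155,  0.70910003])}
```

View pics/scene1.png

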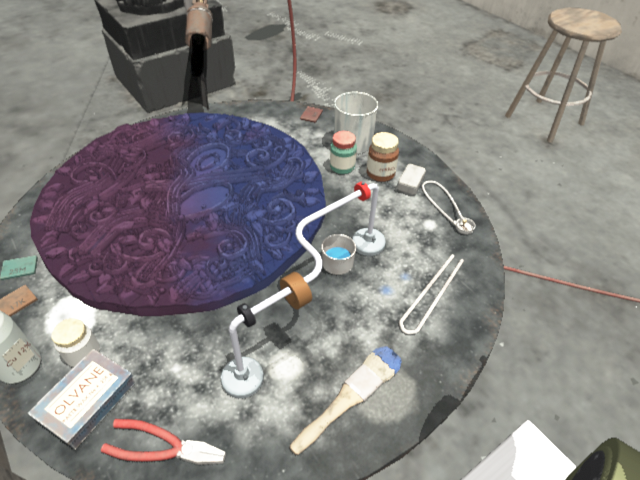

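View pics/top1.png

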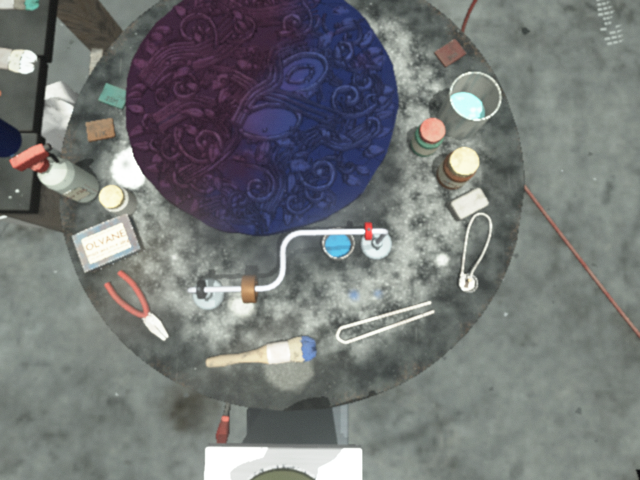

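The scene view shows the sleeve at about (296,290), the black collar at (247,316), the red collar at (363,190) and the pan at (338,253). In the top view the sleeve is at (248,289), the bends are around (283,290) and (285,232), the red collar is at (368,232) and the pan at (338,243). The rail's axes are close to the world's.

```bash
cat > m.py <<'E'
from h import *
c=dict(np.load('top.npz')); P=pts(c); hsv=cv2.cvtColor(c['color'],cv2.COLOR_BGR2HSV)
z=P[...,2]; m=(z>.145)&(z<.18)&(c['z_map']>0)
m[:220]=0;m[310:]=0;m[:,:180]=0;m[:,400:]=0
print('z',np.percentile(z[m],[5,50,95]))
def show(n,mm): q=P[mm]; print(n,len(q),np.round(np.median(q,0),4),np.round(q.min(0),4),np.round(q.max(0),4))
def box(a,b,c_,d):
    k=np.zeros_like(m);k[b:d,a:c_]=1;return k
near=m&box(212,280,238,300); far=m&box(310,220,360,245); mid=m&box(270,248,295,275)
for n,k in(('near',near),('far',far),('mid',mid)): show(n,k)
for n,k in(('near',near),('far',far)):
    p=np.polyfit(P[k][:,1],P[k][:,0],1); print('slope',p)
red=box(355,218,380,245)&((hsv[...,0]<8)|(hsv[...,0]>172))&(hsv[...,1]>150)&(z>.12); show('red',red)
sl=box(235,270,262,308)&(hsv[...,0]<20)&(hsv[...,1]>110)&(z>.1); show('sleeve',sl)
show('pan rim',box(315,220,360,265)&(z>.03)&(z<.065))
show('medallion',box(200,60,350,200)&(c['z_map']>0))
show('table',box(300,300,330,330)&(c['z_map']>0))
E
python3 m.py
```

```text
z [0.15964823 0.16524763 0.17607698]
near 151 [0.4643 0.0985 0.1645] [0.4589 0.0748 0.1596] [0.4683 0.1208 0.1681]
far 275 [ 0.5696 -0.0935  0.1646] [ 0.5639 -0.1426  0.1589] [ 0.5742 -0.0533  0.1691]
mid 158 [ 0.5139 -0.0044  0.1644] [ 0.4904 -0.0094  0.1597] [0.5377 0.0009 0.1682]
slope [-0.02487714  0.4661675 ]
slope [-0.02360681  0.56719793]
red 80 [ 0.5681 -0.1575  0.1744] [ 0.5568 -0.1633  0.1627] [ 0.5842 -0.1525  0.1782]
sleeve 113 [0.4489 0.0535 0.1698] [0.4419 0.0432 0.1591] [0.4696 0.0637 0.1775]
pan rim 148 [ 0.5672 -0.1127  0.0481] [ 0.5361 -0.143   0.0302] [ 0.6186 -0.0634  0.0547]
medallion 20913 [0.811  0.0274 0.0504] [ 0.6551 -0.1326  0.0396] [0.9747 0.1947 0.0634]
table 899 [ 0.419  -0.063  -0.0009] [ 0.3889 -0.0934 -0.0057] [ 0.4508 -0.0308  0.0048]
```

The rail fits its given sizes: its legs are 101 mm apart and the red face is about 150 mm from the bend. Its origin is near (0.517,-0.0045) with a yaw of 1.4°, and the sleeve is about 59 mm along the near leg. Next I'll plan the approach.

```bash
cat >> h.py <<'E'
YAW=np.radians(1.4); O=np.array([0.5168,-0.0045]); RY=np.array([[np.cos(YAW),-np.sin(YAW)],[np.sin(YAW),np.cos(YAW)]])
def rail(x,y): return O+RY@np.array([x,y])
def rows(p0,th0,W):
    "W: list of (x,y,z,heading deg) world TCP; prints rows from pose p0, heading th0 of tool x"
    t=np.radians(th0); ux=np.array([np.cos(t),np.sin(t),0]); uy=np.array([np.sin(t),-np.cos(t),0])
    out=[]
    for x,y,z,th in W:
        d=np.array([x,y,z])-p0; out.append('%.2f %.2f %.2f %.1f'%(100*d@ux,100*d@uy,-100*d[2],th0-th))
    print('; '.join(out))
def pose():
    o=get_obs(); M=R.from_quat(o['ee_rot']).as_matrix(); th=np.degrees(np.arctan2(M[1,0],M[0,0]))
    print('t',o['time'],'p',np.round(o['ee_pos'],4),'th',round(th,2),'z',np.round(M[:,2],3),'f',np.round(o['ft_force'],1),'w',o['gripper_width'],'g',o['grasp_force'],'q',np.round(o['q'],2))
    return o['ee_pos'],th
E
python3 - <<'E'
from h import *
p,th=pose()
a=np.array([.188,-.622]);m=np.array([.47,-.35]);b=np.array([.465,.0535])
W=[]
for i in range(1,8): W.append((*(a+(m-a)*i/7),.405,th+74.6*i/15))
for i in range(1,9): W.append((*(m+(b-m)*i/8),.405,th+74.6*(i+7)/15))
W+=[W[-1]]*3
rows(p,th,W)
E
```

```text
t 0.1 p [ 0.1875 -0.6222  0.4038] th 16.78 z [-0.001  0.002 -1.   ] f [-0.3  0.6  0.1] w 0.9967628815282842 g 0.0 q [ 1.29  0.32 -0.07  1.45  0.02  1.37 -0.06]
5.03 -2.56 -0.12 -5.0; 10.01 -5.12 -0.12 -9.9; 14.99 -7.67 -0.12 -14.9; 19.97 -10.23 -0.12 -19.9; 24.94 -12.79 -0.12 -24.9; 29.92 -15.35 -0.12 -29.8; 34.90 -17.90 -0.12 -34.8; 36.30 -22.75 -0.12 -39.8; 37.70 -27.60 -0.12 -44.8; 39.09 -32.44 -0.12 -49.7; 40.49 -37.29 -0.12 -54.7; 41.88 -42.14 -0.12 -59.7; 43.28 -46.98 -0.12 -64.7; 44.68 -51.83 -0.12 -69.6; 46.07 -56.68 -0.12 -74.6; 46.07 -56.68 -0.12 -74.6; 46.07 -56.68 -0.12 -74.6; 46.07 -56.68 -0.12 -74.6
```

Request:
apply_moves(motion="5 -2.6 0 -5; 10 -5.1 0 -10; 15 -7.7 0 -15; 20 -10.2 0 -20; 25 -12.8 0 -25; 30 -15.3 0 -30; 34.9 -17.9 0 -35; 36.3 -22.7 0 -40; 37.7 -27.6 0 -45; 39.1 -32.4 0 -50; 40.5 -37.3 0 -55; 41.9 -42.1 0 -60; 43.3 -47 0 -65; 44.7 -51.8 0 -70; 46.1 -56.7 0 -74.6; 46.1 -56.7 0 -74.6; 46.1 -56.7 0 -74.6; 46.1 -56.7 0 -74.6", hand=-1)

```text
time: 2.35
ee_pos: [0.4654, 0.052, 0.4045]
ee_rot: [0.7, 0.715, -0.0, -0.0]
ft_force: [-0.3, -0.3, -0.3]
gripper_width: 1.002
grasp_force: 0.0
```

```bash
python3 - <<'E'
from h import *
p,th=pose(); o=get_obs(); c=capture('wrist'); cv2.imwrite('pics/w1.png',c['color']); np.savez('wrist.npz',**c)
H=np.array(c['hand_eye']); T=np.eye(4);T[:3,:3]=R.from_quat(o['ee_rot']).as_matrix();T[:3,3]=o['ee_pos'];T=T@H
c['eye']=T[:3,3];c['attitude']=T[:3,:3];P=pts(c)
hsv=cv2.cvtColor(c['color'],cv2.COLOR_BGR2HSV)
z=P[...,2]
sl=(hsv[...,0]>5)&(hsv[...,0]<22)&(hsv[...,1]>110)&(z>.1)&(z<.2)
q=P[sl];print('sleeve',len(q),np.median(q,0),np.percentile(q,[2,98],axis=0))
k=(hsv[...,1]<60)&(z>.155)&(z<.172)&(c['z_map']>0); q=P[k]
for lo,hi in((.08,.13),(.02,.04)):
    s=q[(q[:,1]>lo)&(q[:,1]<hi)&(q[:,0]<.48)]
    if len(s): print(lo,len(s),s.mean(0))
s=q[(q[:,0]>.505)&(q[:,0]<.53)]; print('mid',len(s),s.mean(0) if len(s) else '')
s=q[(q[:,1]<-.05)&(q[:,1]>-.14)]; print('far',len(s),s.mean(0) if len(s) else '')
E
```

```text
t 2.35 p [0.4654 0.052  0.4045] th 91.21 z [-0.001 -0.    -1.   ] f [-0.3 -0.3 -0.3] w 1.002142293998085 g 0.0 q [ 0.6  -0.05 -0.73  1.86 -0.04  1.32 -0.1 ]
sleeve 2836 [0.46580569 0.06125921 0.17053719] [[0.44167221 0.04709471 0.13491191]
 [0.4866405  0.06914421 0.17494892]]
0.08 1288 [0.46193422 0.10548041 0.16309014]
0.02 391 [0.46484207 0.02991737 0.16311796]
mid 0 
far 0
```

View pics/w1.png

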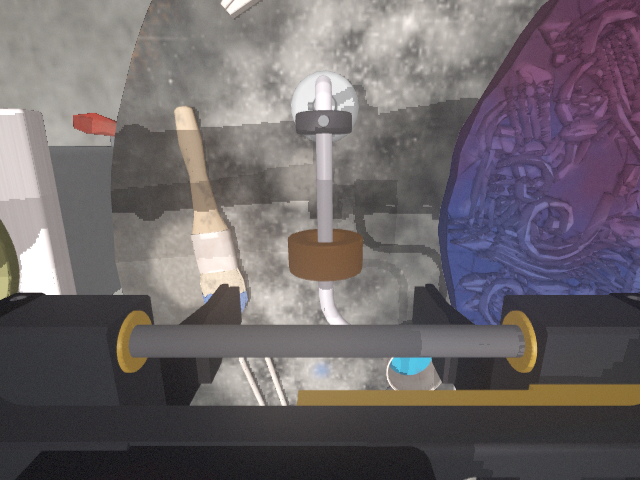

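The wrist view shows the sleeve at (325,255) hanging on the near leg, square between the fingers, with the black collar at (323,122) and the pan at (412,368). Wrist and top disagree by about 4 mm along the leg, so I aim at y≈0.056.

Request:
apply_moves(motion="0.3 0 2.5 0; 0.3 0 5 0; 0.3 0 7 0; 0.3 0 8.2 0; 0.3 0 9 0; 0.3 0 9 0; 0.3 0 9 0; 0.3 0 9 0")

```text
time: 3.4
ee_pos: [0.4655, 0.0566, 0.3153]
ee_rot: [0.699, 0.716, 0.0, 0.0]
ft_force: [0.1, 0.9, -0.1]
gripper_width: 1.0
grasp_force: 0.0
```

```bash
python3 - <<'E'
from h import *
pose(); c=capture('wrist'); cv2.imwrite('pics/w2.png',c['color'])
E
```

```text
t 3.4 p [0.4655 0.0566 0.3153] th 91.38 z [ 0.001 -0.    -1.   ] f [ 0.1  0.9 -0.1] w 0.9996672584952816 g 0.0 q [ 0.58  0.04 -0.76  1.98  0.03  1.14 -0.17]
```

View pics/w2.png

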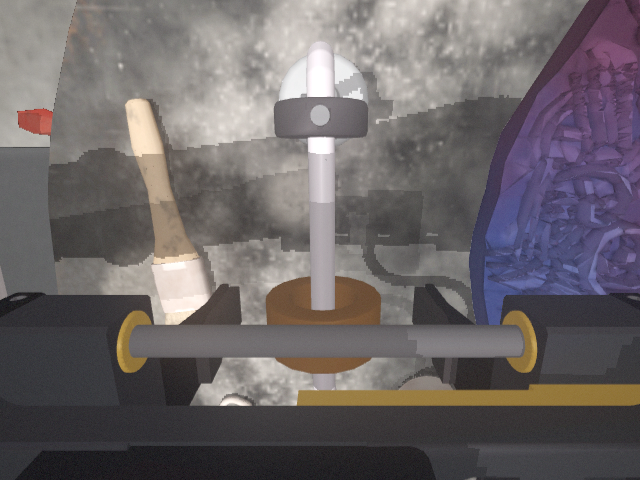

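The sleeve (323,325) now sits between the fingers with its pads alongside, so I close.

Request:
apply_moves(motion="0 0 0 0; 0 0 0 0; 0 0 0 0; 0 0 0 0; 0 0 0 0; 0 0 0 0", hand=1)

```text
time: 4.2
ee_pos: [0.4651, 0.0566, 0.3146]
ee_rot: [0.699, 0.716, -0.0, -0.0]
ft_force: [-1.0, 0.5, -0.3]
gripper_width: 0.578
grasp_force: 30.0
```

```bash
python3 - <<'E'
from h import *
p,th=pose(); th=91.4
# rail coords path: hold 3 mm higher; sleeve centre == TCP xy
r=35.
pts_=[]
y0=(RY.T@(p[:2]-O))*1000; print('rail xy of TCP mm',y0)
def arcs():
    for y in (52,44,36): yield -50,y,0
    for i in range(1,13):
        a=i*7.5; t=np.radians(a); yield -50+r*(1-np.cos(t)), r*(1-np.sin(t)), a
    # arc1 centre (-15,35): ends (-15,0)
W=[(*rail(x/1e3,y/1e3),.3185,91.4+a) for x,y,a in arcs()]
W+=[W[-1]]*2
rows(np.array([p[0],p[1],.3153]),th,W)
E
```

```text
t 4.2 p [0.4651 0.0566 0.3146] th 91.38 z [-0.001 -0.    -1.   ] f [-1.   0.5 -0.3] w 0.5778749122089172 g 29.98280025414715 q [ 0.58  0.04 -0.76  1.98  0.03  1.14 -0.17]
rail xy of TCP mm [-50.22103188  62.35342445]
-1.04 0.02 -0.32 0.0; -1.84 0.02 -0.32 0.0; -2.64 0.02 -0.32 0.0; -3.19 0.05 -0.32 -7.5; -3.64 0.14 -0.32 -15.0; -4.07 0.29 -0.32 -22.5; -4.49 0.49 -0.32 -30.0; -4.87 0.75 -0.32 -37.5; -5.21 1.05 -0.32 -45.0; -5.51 1.39 -0.32 -52.5; -5.77 1.77 -0.32 -60.0; -5.97 2.18 -0.32 -67.5; -6.12 2.62 -0.32 -75.0; -6.21 3.07 -0.32 -82.5; -6.24 3.52 -0.32 -90.0; -6.24 3.52 -0.32 -90.0; -6.24 3.52 -0.32 -90.0
```

Request:
apply_moves(motion="-0.4 0 -0.3 0; -1.0 0 -0.3 0; -1.8 0 -0.3 0; -2.6 0 -0.3 0; -3.2 0.05 -0.3 -7.5; -3.65 0.15 -0.3 -15; -4.1 0.3 -0.3 -22.5; -4.5 0.5 -0.3 -30; -4.5 0.5 -0.3 -30")

```text
time: 5.32
ee_pos: [0.4714, 0.0109, 0.3176]
ee_rot: [0.491, 0.871, -0.0, -0.0]
ft_force: [-0.1, 0.9, -2.9]
gripper_width: 0.578
grasp_force: 30.0
```

```bash
python3 - <<'E'
from h import *
p,th=pose(); print(RY.T@(p[:2]-O)*1000); c=capture('scene'); cv2.imwrite('pics/s2.png',cv2.resize(c['color'][160:360,180:420],None,fx=3,fy=3))
E
```

```text
t 5.325 p [0.4714 0.0109 0.3176] th 121.23 z [-0. -0. -1.] f [-0.1  0.9 -2.9] w 0.5778815056512071 g 29.980471691269486 q [ 0.64  0.04 -0.73  1.97  0.03  1.14  0.45]
[-45.04352468  16.51990049]
```

View pics/s2.png

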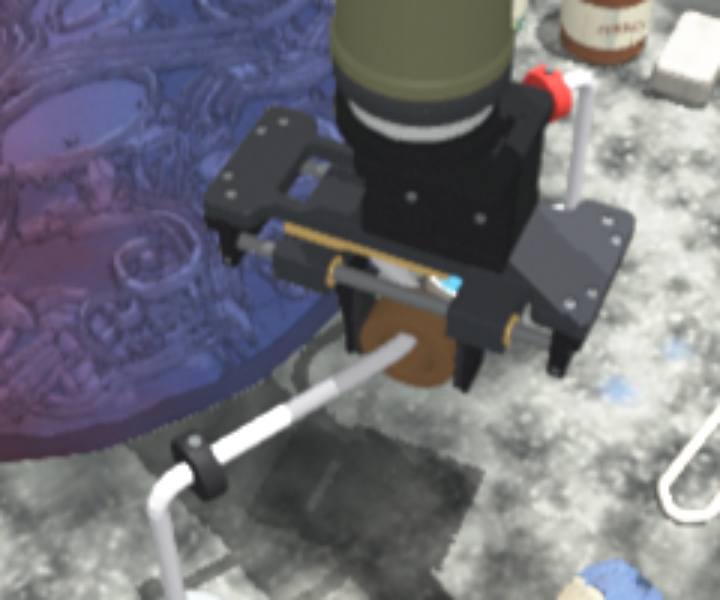

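The sleeve (410,345 in the crop) is gripped with the rod through it, part way round bend 1. Side forces are about nil, and −2.9 N is its weight. I'll carry on.

```bash
python3 - <<'E'
from h import *
p,th=pose(); L=[];r=35.
for a in np.arange(37.5,91,7.5):
    t=np.radians(a); L.append((-50+r*(1-np.cos(t)),r*(1-np.sin(t)),a))
for x in(-8,0,8,15): L.append((x,0,90))
for b in np.arange(7.5,46,7.5):
    t=np.radians(b); L.append((15+r*np.sin(t),-r*(1-np.cos(t)),90-b))
W=[(*rail(x/1e3,y/1e3),.3176,91.4+a) for x,y,a in L]
rows(p,121.4,W)
E
```

```text
t 5.375 p [0.4713 0.0113 0.3176] th 121.19 z [-0.  0. -1.] f [ 0.5  1.1 -3. ] w 0.5769322125321757 g 29.98118775049079 q [ 0.64  0.04 -0.73  1.97  0.03  1.14  0.45]
-0.40 0.04 0.00 -7.5; -0.85 0.13 0.00 -15.0; -1.28 0.28 0.00 -22.5; -1.69 0.48 0.00 -30.0; -2.07 0.74 0.00 -37.5; -2.41 1.04 0.00 -45.0; -2.72 1.38 0.00 -52.5; -2.97 1.76 0.00 -60.0; -3.32 2.37 0.00 -60.0; -3.72 3.06 0.00 -60.0; -4.12 3.76 0.00 -60.0; -4.47 4.36 0.00 -60.0; -4.72 4.74 0.00 -52.5; -5.03 5.09 0.00 -45.0; -5.37 5.39 0.00 -37.5; -5.75 5.64 0.00 -30.0; -6.16 5.85 0.00 -22.5; -6.60 5.99 0.00 -15.0
```

Request:
apply_moves(motion="-0.4 0.05 0 -7.5; -0.85 0.15 0 -15; -1.3 0.3 0 -22.5; -1.7 0.5 0 -30; -2.05 0.75 0 -37.5; -2.4 1.05 0 -45; -2.7 1.4 0 -52.5; -2.95 1.75 0 -60; -3.3 2.4 0 -60; -3.7 3.05 0 -60; -4.1 3.75 0 -60; -4.1 3.75 0 -60")

```text
time: 6.88
ee_pos: [0.5253, -0.0037, 0.3177]
ee_rot: [-0.012, 1.0, 0.0, 0.0]
ft_force: [-0.5, -0.4, -2.7]
gripper_width: 0.574
grasp_force: 30.0
```

```bash
python3 - <<'E'
from h import *
p,th=pose(); print(RY.T@(p[:2]-O)*1000); L=[];r=35.
L.append((15,0,90))
for b in np.arange(7.5,91,7.5):
    t=np.radians(b); L.append((15+r*np.sin(t),-r*(1-np.cos(t)),90-b))
for y in(-45,-55,-70,-85,-100): L.append((50,y,0))
W=[(*rail(x/1e3,y/1e3),.3176,91.4+a) for x,y,a in L]
rows(p,181.4,W)
E
```

```text
t 6.875 p [ 0.5253 -0.0037  0.3177] th -178.66 z [ 0.     0.001 -1.   ] f [-0.5 -0.4 -2.7] w 0.5740870205136784 g 29.981412360502873 q [ 0.65  0.18 -0.76  1.85  0.14  1.16  1.44]
[8.49739756 0.60162022]
-0.65 -0.06 0.01 0.0; -1.11 -0.09 0.01 7.5; -1.56 -0.18 0.01 15.0; -1.99 -0.33 0.01 22.5; -2.40 -0.53 0.01 30.0; -2.78 -0.78 0.01 37.5; -3.13 -1.09 0.01 45.0; -3.43 -1.43 0.01 52.5; -3.68 -1.81 0.01 60.0; -3.88 -2.22 0.01 67.5; -4.03 -2.65 0.01 75.0; -4.12 -3.10 0.01 82.5; -4.15 -3.56 0.01 90.0; -4.15 -4.56 0.01 90.0; -4.15 -5.56 0.01 90.0; -4.15 -7.06 0.01 90.0; -4.15 -8.56 0.01 90.0; -4.15 -10.06 0.01 90.0
```

Request:
apply_moves(motion="-0.65 -0.05 0 0; -1.1 -0.1 0 7.5; -1.55 -0.2 0 15; -2 -0.35 0 22.5; -2.4 -0.55 0 30; -2.8 -0.8 0 37.5; -3.15 -1.1 0 45; -3.45 -1.45 0 52.5; -3.7 -1.8 0 60; -3.9 -2.2 0 67.5; -4.05 -2.65 0 75; -4.1 -3.1 0 82.5; -4.15 -3.55 0 90; -4.15 -4.5 0 90; -4.15 -5.5 0 90; -4.15 -7 0 90; -4.15 -8.5 0 90; -4.15 -10 0 90; -4.15 -10 0 90")

```text
time: 9.25
ee_pos: [0.5684, -0.105, 0.3176]
ee_rot: [0.7, 0.714, -0.0, 0.0]
ft_force: [0.2, -0.7, -2.6]
gripper_width: 0.585
grasp_force: 30.0
```

```bash
python3 - <<'E'
from h import *
p,th=pose(); print(RY.T@(p[:2]-O)*1000)
E
```

```text
t 9.25 p [ 0.5684 -0.105   0.3176] th 91.2 z [-0.    -0.001 -1.   ] f [ 0.2 -0.7 -2.6] w 0.5845699382217243 g 29.981200984839234 q [ 0.56  0.26 -0.49  1.73  0.13  1.18  0.05]
[  49.15433766 -101.73706604]
```

Request:
apply_moves(motion="-1 0.1 0 0; -2 0.1 0 0; -2.5 0.1 0 0; -2.8 0.1 0.1 0; -2.9 0.1 0.2 0; -3 0.1 0.25 0; -3 0.1 0.25 0; -3 0.1 0.25 0")

```text
time: 10.25
ee_pos: [0.5703, -0.1325, 0.3153]
ee_rot: [0.698, 0.716, 0.0, 0.0]
ft_force: [0.3, 0.0, -3.0]
gripper_width: 0.58
grasp_force: 30.0
```

Request:
apply_moves(motion="-0.2 0 0 0; -0.4 0 0 0; -0.4 0 0 0; -0.4 0 0 0")

```text
time: 10.75
ee_pos: [0.5704, -0.1367, 0.3152]
ee_rot: [0.699, 0.716, -0.0, -0.0]
ft_force: [-0.5, 0.5, -3.3]
gripper_width: 0.58
grasp_force: 30.0
```

```bash
python3 - <<'E'
from h import *
p,th=pose(); print(RY.T@(p[:2]-O)*1000)
c=capture('scene'); cv2.imwrite('pics/s3.png',cv2.resize(c['color'][130:290,260:460],None,fx=4,fy=4,interpolation=2)[:600])
E
```

```text
t 10.75 p [ 0.5704 -0.1367  0.3152] th 91.37 z [-0.  0. -1.] f [-0.5  0.5 -3.3] w 0.5798934394751198 g 29.981355062118382 q [ 0.59  0.28 -0.47  1.71  0.14  1.18  0.11]
[  50.33172528 -133.50966523]
```

View pics/s3.png

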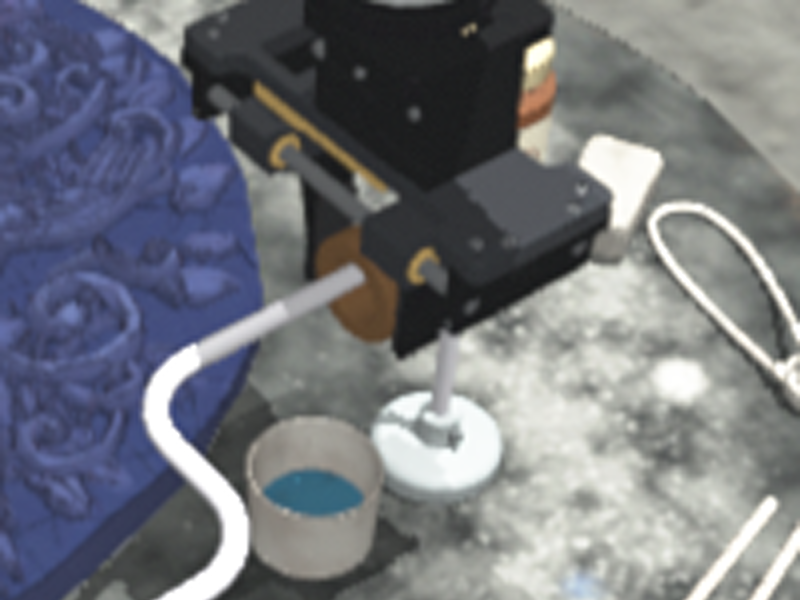

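The sleeve (350,285 in the crop) is on the far leg and the pan (315,495) is untouched. There is no stop force yet, so I creep on 1 mm at a time.

Request:
apply_moves(motion="-0.1 0 0 0; -0.2 0 0 0; -0.2 0 0 0")

```text
time: 11.18
ee_pos: [0.5704, -0.1389, 0.3152]
ee_rot: [0.699, 0.715, -0.0, 0.0]
ft_force: [-0.1, -0.8, -3.0]
gripper_width: 0.576
grasp_force: 30.0
```

Request:
apply_moves(motion="-0.1 0 0 0; -0.2 0 0 0; -0.2 0 0 0")

```text
time: 11.55
ee_pos: [0.5705, -0.1397, 0.3152]
ee_rot: [0.698, 0.716, 0.0, -0.001]
ft_force: [-0.2, 4.8, -1.8]
gripper_width: 0.577
grasp_force: 30.0
```

Request:
apply_moves(motion="-0.1 0 0 0; -0.1 0 0 0")

```text
time: 11.8
ee_pos: [0.5706, -0.1399, 0.3152]
ee_rot: [0.698, 0.716, 0.001, -0.001]
ft_force: [-0.6, 5.3, -2.6]
gripper_width: 0.58
grasp_force: 30.0
```

Contact with the stop: 5 N along y, at rail y≈−137 against −138 expected. I set the sleeve's weight on the rod and release.

Request:
apply_moves(motion="0 0 0.1 0; 0 0 0.15 0; 0 0 0.15 0")

```text
time: 12.18
ee_pos: [0.5707, -0.1398, 0.3145]
ee_rot: [0.698, 0.716, 0.001, -0.001]
ft_force: [-1.8, 6.0, 1.6]
gripper_width: 0.581
grasp_force: 30.0
```

Request:
apply_moves(motion="0 0 0 0; 0 0 0 0; 0 0 0 0; 0 0 0 0; 0 0 0 0; 0 0 0 0", hand=-1)

```text
time: 12.92
ee_pos: [0.5705, -0.1417, 0.3137]
ee_rot: [0.699, 0.716, -0.0, 0.0]
ft_force: [-0.8, 0.1, 0.3]
gripper_width: 0.998
grasp_force: 0.0
```

```bash
python3 - <<'E'
from h import *
p,th=pose()
c=capture('wrist'); cv2.imwrite('pics/w4.png',c['color'])
E
```

```text
t 12.925 p [ 0.5705 -0.1417  0.3137] th 91.38 z [-0. -0. -1.] f [-0.8  0.1  0.3] w 0.9983400310807967 g 0.0 q [ 0.6   0.29 -0.47  1.71  0.14  1.18  0.12]
```

View pics/w4.png

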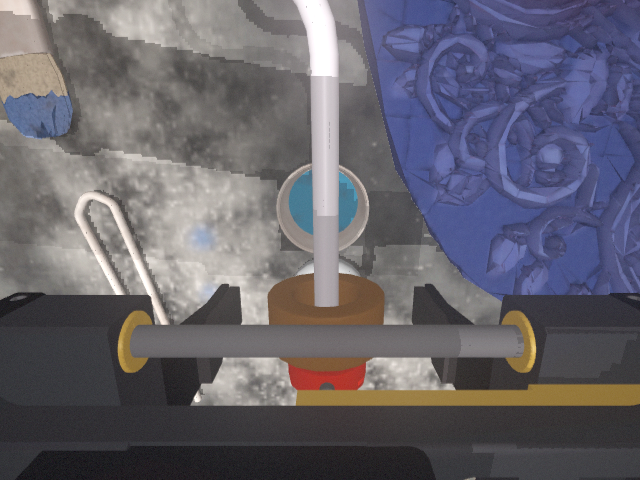

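The sleeve (326,320) hangs free between the open fingers, right against the red collar (327,375), and the pan (323,208) is undisturbed. I'll go straight up, back off, and check from outside.

Request:
apply_moves(motion="0 0 -1 0; 0 0 -2.5 0; 0 0 -4.5 0; 0 0 -7 0; 0 0 -10 0; 3 0 -12 0; 7 -3 -12 0; 12 -6 -12 0; 17 -8 -12 0; 20 -10 -12 0; 20 -10 -12 0; 20 -10 -12 0; 20 -10 -12 0")

```text
time: 14.6
ee_pos: [0.4663, 0.0546, 0.434]
ee_rot: [0.699, 0.715, 0.0, 0.0]
ft_force: [-0.6, -0.1, 0.6]
gripper_width: 0.999
grasp_force: 0.0
```

```bash
python3 - <<'E'
from h import *
p,th=pose()
a=capture('scene')['color'][130:290,260:460]; t=capture('top')
b=t['color'][190:290,300:425]
cv2.imwrite('pics/fin.png',np.hstack([cv2.resize(a,(400,320)),cv2.resize(b,(400,320))]))
E
```

```text
t 14.6 p [0.4663 0.0546 0.434 ] th 91.26 z [ 0.  0. -1.] f [-0.6 -0.1  0.6] w 0.9994343019624556 g 0.0 q [ 0.48 -0.07 -0.62  1.81 -0.04  1.38 -0.11]
```

View pics/fin.png

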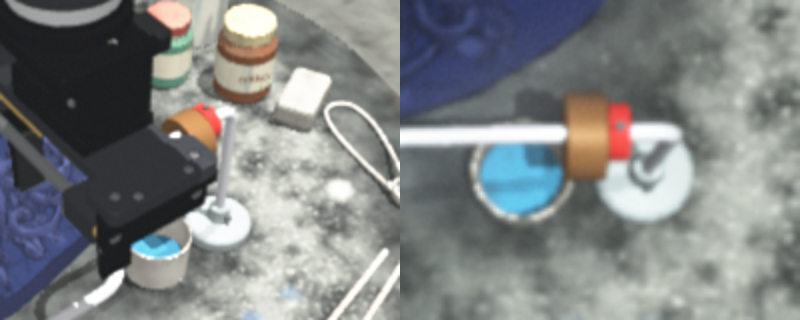

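In the top view (right half) the bronze sleeve (585,135) touches the red collar (620,132) with no gap, and the pan (520,178) stands where it was. The arm is clear, so I hand in the job.

```bash
python3 -c "
from workcell import job_done
print(job_done())"
```

```text
the job is handed in; nothing more can be done
None
```

The sleeve is hanging released against the red stop collar, the pan looks undisturbed, the arm is clear, and the job was handed in at about 15 s; no verdict came back.

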